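Make up the receiver kit and the headset kit at the radio bench

TASK

Make up two spares kits from the loose stock on the grey cloth. The receiver kit, in the long tray, gets the tuning knob, the pilot lamp and the slim small valve; the headset kit, in the square tray, gets the headset cup and the jack plug body. Stand every piece upright on its tray's floor just as it stands now, put the slim valve in last of all, after the other four, set the glass pieces down gently rather than dropping them, and leave the fat power valve, the test board and the morse key where they are.

Things in the scene. Friction and masses are not known exactly. Their poses are not given: they have to be found in the camera images.
- valve_center (a point): Slim small valve, TO BE MOVED (long tray, last): an upright smoked-glass cylinder with a black base, 24 mm across (base 25 mm), 62 mm tall, 30 g; the glass tapers over the top 8 mm. The point is on its axis half-way up, 31 mm above its foot; z axis up.
- lamp_center (a point): Pilot lamp, TO BE MOVED (long tray): an upright frosted white glass bulb, 20 mm across, on a brass cap 18 mm across and 14 mm high; 40 mm tall in all, straight-sided up to 34 mm, 15 g. The point is on its axis half-way up, 20 mm above its foot; z axis up.
- plug_center (a point): Jack plug body, TO BE MOVED (square tray): an upright chrome cylinder, 18 mm across up to 40 mm height, then a neck 13 mm across; 54 mm tall, 40 g. The point is on its axis half-way up, 27 mm above its foot; z axis up.
- cup_center (a point): Headset cup, TO BE MOVED (square tray): a black round shallow cup, open side up, 56 mm across outside, wall 6 mm, 28 mm tall, 70 g. The point is on its axis half-way up, 14 mm above its foot (in the hollow, 6 mm over the inner floor); z axis up.
- knob_center (a point): Tuning knob, TO BE MOVED (long tray): a black fluted solid knob with a silver disc on top, 33 mm across the flutes, with a skirt 38 mm across over the lowest 6 mm; 26 mm tall, 40 g. The point is on its axis half-way up, 13 mm above its foot; z axis up.
- long_tray: Long plywood kit tray, fixed: 190 mm along its x axis by 110 mm along its y axis, rim 14 mm above the desk, walls 5 mm, floor 4 mm thick (inside 180 by 100 mm). Origin at the centre of its underside, on the desk; z axis up.
- square_tray: Square plywood kit tray, fixed: 140 by 140 mm, rim 14 mm above the desk, walls 5 mm, floor 4 mm thick (inside 130 by 130 mm). Origin at the centre of its underside, on the desk; z axis up.
- power_valve_center (a point): Fat power valve, NOT to be moved: upright, smoked glass 42 mm across on a black base, flat top at 54 mm with a 10 mm wide metal cap on it; 64 mm tall, loose. The point is on its axis half-way up, 32 mm above its foot.
- test_board: Test board with a round black valve socket and three brass terminals, NOT to be moved: light wood 80 by 110 mm, 30 mm high at the socket, loose. Origin at the centre of its underside.
- morse_key: Morse key, NOT to be moved: black base 70 by 110 mm with a brass lever, 43 mm high, loose. Origin at the centre of its underside.

How it is judged:
By the outcome, as a careful person would: the job done as asked, in the order asked, and still so for the second after the job is handed in, with the robot touching nothing.
It also fails if it takes over 118 s, if anything falls off the work surface, if the arm or the gripper's body presses on something with over 40 N, if the wrist force passes 120 N, or if a joint passes its speed limit or range.

ROBOT

A 7-joint arm with a two-finger parallel gripper is mounted at the origin on the work surface. World frame = base frame: x ahead of the robot, y to its left, z up, the work surface at z = 0. Lengths are in m, angles in degrees, forces in N, time in s.
With the tool pointing down it reaches from about 0.4 to 0.85 m from the base axis. Payload 10.4 kg.
Tool frame: the origin (TCP) lies at the very end of the fingers, on their centre line; the grasp point (between the pads) lies 19 mm behind it; z points along the fingers, y is the direction in which the jaws open and shut (so a half turn about z gives the same grasp; the last joint's range is limited). The gripper opens to 87 mm and grips with 3 to 60 N. Pads are 19 mm wide; open, the fingers measure 117 mm over their backs; the gripper's body (75 mm by 190 mm) begins 51 mm behind the grasp point.
Start: joints at [63.277, 19.034, -3.707, 83.658, 1.238, 77.344, -5.071], TCP at [0.268, -0.564, 0.199] pointing down, gripper open.
Joint ranges: [-148.97, 148.97], [-28.65, 121.19], [-84.17, 76.75], [9.2, 138.47], [-72.65, 252.65], [3.7, 117.97], [-149.18, 149.18]. Speed limits (degrees/s): [127.2, 127.2, 159.86, 159.86, 180, 180, 180].

INTERFACE

Orientations are given as a 3x3 rotation matrix whose columns are the frame's x, y, z axes.
In Python, from cell import manip gives the robot as it stands.
- The arm moves only by the tool apply_moves, never from a script. Its argument "deltas" is a list of rows, each a list of 3 entries, a list of its own where there are three numbers: the shift along the tool's x, y, z normalised to -1 to 1, where 1 is 0.2 m, then the turn, a rotation vector about the tool's x, y, z normalised to -1 to 1, where 1 is 90 degrees, then the opening, from -1 (shut) to 1 (fully open). A call has 1 to 12 rows; each row is the pose to reach, as a shift and turn from the pose commanded when the call began, along the tool's axes at that moment; what a row does not reach only later rows make up. A row lasts 1/10 s, in which the tool goes at most 50 mm and 8.59 degrees, less where a joint would pass 70% of its speed; a pose out of reach is approached as far as the arm can. A call with a number of a shift or a turn outside -1 to 1 is refused whole. A call with a gripper value outside its range is refused whole. The fingers move at their own pace and stop on an object; the grip force is fixed at half the most. Time passes only in rows, so rows that repeat a pose let the fingers close. It gives the time, the measured TCP pose, the force and the opening at its end, in the units of the state.
- manip.observe(): the state, without advancing time (a new reading comes with each control period).
- manip.get_image(name): name is "side" or "top"; returns the picture (420x560x3 uint8, red, green, blue); there is no depth.
- manip.calibration(name): a dict with "intrinsics" (3x3 intrinsics, pixels), "R" (3x3) and "t" (3): a world point X has camera coordinates R X + t. Camera axes: x right, y down, z forward; pixel columns grow to the right and rows downward; lengths in m; the calibration is good to about 2 mm. A picture is of the moment at which its call begins. calibration takes no time and is no camera call.
- manip.job_done(): hands the job in, once; it reports no verdict.
Trained networks look in the newest picture that a camera, given by its name, has taken for a name from the list of things; names that differ only in an ending like _2 or _b are one class to them, and where a whole thing is asked for, a point or a joint stands for the part that bears it (a point fixed in the world has none). Each returns a list of dicts, best first, with "confidence" (0 to 1); they miss things now and then, are a little off and sometimes report something else, mostly with a low value. They report only what shows in the picture. A call takes as long as a camera call.
- manip.search_frame(camera, thing): "box" ([left, top, right, bottom] as shares, 0 to 1, of the picture: columns of its width, rows of its height, round what is visible of it).
- manip.silhouettes(camera, thing): "mask" (420x560 bool, what is visible of it) and "box" ([left, top, right, bottom] as shares, 0 to 1, of the picture: columns of its width, rows of its height, round what is visible of it).
- manip.tip_of(camera, thing): "point" ([row, column] as shares, 0 to 1, of the picture: columns of its width, rows of its height: a listed point, or the origin of a listed thing).
The state is a dict: "clock": time; "joint_pos": joint angles; "joint_velocities": joint speeds; "joint_torque": joint torques, N m; "eef_pos": TCP position; "tool_rot": TCP orientation; "contact_force": force on the tool from outside, world axes, zero at the start; "torque": the same for the moment, N m; "finger_gap": opening from 0.0 (shut) to 1.0 (fully open).
Only numpy, scipy, OpenCV 4.12 (cv2) and the standard library are available. Lean on these libraries where they do the work, as an engineer would, in place of code of your own. Each camera call takes 0.05 s, during which the arm holds its last target. There are 200 camera calls.

## Working session

There is one attempt and no reset: what is moved stays moved. The work goes in short steps, Python scripts to look and compute and a tool call to move; the robot and the scene stay as the last step left them, time stands still between calls to the robot, and variables do not carry over. Pictures are saved under pics/ and viewed, about 12 in all and at most 16, crops included, and the job is handed in when it is done.

Besides the shell and the picture viewer there is one more tool, called after "Call:" by a JSON object that holds its "api" and its "payload". apply_moves: Moves the arm, as the interface text tells. Scaled input: -1 to 1 covers 0.2 m each way for a shift and 90 degrees each way for a turn. Its arguments: {"type":"object","properties":{"deltas":{"type":"array"}},"required":["deltas"]}

```bash
ls; mkdir -p pics; cat > h.py <<'E'
import numpy as np, cv2
from cell import manip
def snap(n,f):
    im=manip.get_image(n); cv2.imwrite('pics/'+f,im[:,:,::-1]); return im
C={n:manip.calibration(n) for n in('side','top')}
def P(n):
    c=C[n]; return np.array(c['intrinsics'])@np.c_[np.array(c['R']),np.array(c['t'])]
def tri(ps,pt):
    A=[]
    for n,p in(('side',ps),('top',pt)):
        M=P(n); A+=[p[0]*M[2]-M[0],p[1]*M[2]-M[1]]
    A=np.array(A); A/=np.linalg.norm(A[:,:3],axis=1)[:,None]
    x=np.linalg.lstsq(A[:,:3],-A[:,3],rcond=None)[0]
    return x, np.abs(A@np.r_[x,1]).max()
def atz(n,p,z):
    M=P(n); A=np.array([p[0]*M[2]-M[0],p[1]*M[2]-M[1]])
    return np.linalg.solve(A[:,:2],-A[:,3]-A[:,2]*z)
def proj(n,X):
    q=P(n)@np.r_[X,1]; return q[:2]/q[2]
def tip(n,t):
    r=manip.tip_of(n,t)
    return [(np.round(np.array(d['point'])[::-1]*[560,420],1),round(d['confidence'],2)) for d in r]
E
python3 - <<'E'
from h import *
snap('side','s0.png');snap('top','t0.png')
T=['valve_center','lamp_center','plug_center','cup_center','knob_center','long_tray','square_tray','power_valve_center','test_board','morse_key']
for t in T:
    a=tip('side',t);b=tip('top',t);print(t,[(list(map(float,p)),c) for p,c in a[:3]],[(list(map(float,p)),c) for p,c in b[:3]])
    if a and b: x,e=tri(a[0][0],b[0][0]);print('   ',x.round(4),e.round(4))
s=manip.observe();print(s['clock'],s['eef_pos'],s['tool_rot'],s['finger_gap'],s['contact_force'])
for n in C: c=C[n];print(n,-np.array(c['R']).T@c['t'],np.array(c['R']).round(2).tolist())
E
```

```text
pics
valve_center [([367.2, 263.8], 0.85), ([309.1, 264.4], 0.19)] [([236.9, 292.4], 0.43)]
    [0.4547 0.0725 0.0353] 0.0016
lamp_center [([244.9, 262.4], 0.75)] [([241.7, 186.2], 0.48), ([322.1, 139.0], 0.25)]
    [0.6692 0.0661 0.0155] 0.0024
plug_center [([306.4, 216.7], 0.63)] [([298.3, 239.1], 0.62)]
    [ 0.5606 -0.0494  0.0332] 0.0044
cup_center [([254.3, 220.9], 0.93), ([365.7, 264.2], 0.6), ([246.4, 260.9], 0.46)] [([293.4, 190.4], 0.71)]
    [ 0.6631 -0.0416  0.0221] 0.0034
knob_center [([309.0, 265.1], 0.97)] [([243.5, 244.0], 0.74)]
    [0.5522 0.0618 0.0133] 0.0018
long_tray [([322.4, 172.9], 0.94)] [([398.7, 244.5], 0.66)]
    [ 0.5416 -0.2544  0.0093] 0.0042
square_tray [([340.5, 401.1], 0.6)] [([131.2, 269.8], 0.87), ([214.0, 147.1], 0.44)]
    [ 0.5016  0.2936 -0.0041] 0.001
power_valve_center [([364.7, 211.4], 0.89)] [([317.5, 295.5], 0.78)]
    [ 0.4478 -0.0849  0.0272] 0.0025
test_board [([186.8, 294.5], 0.81)] [([209.6, 150.7], 0.82)]
    [0.7542 0.1368 0.0025] 0.001
morse_key [([341.0, 400.4], 0.74), ([207.0, 207.3], 0.59)] [([319.4, 140.3], 0.72)]
    [ 0.6315  0.0539 -0.0933] 0.1787
1.1 [ 0.2683975  -0.56447773  0.199508  ] [[ 9.03130178e-01  4.29366830e-01  7.76234951e-05]
 [ 4.29366836e-01 -9.03130173e-01 -1.06270681e-04]
 [ 2.44750149e-05  1.29305214e-04 -9.99999991e-01]] 1.0027342217166562 [ 0.13942823  0.41498443 -0.54729432]
side [0.54353666 0.57653821 0.52124078] [[-1.0, -0.09, -0.01], [-0.05, 0.61, -0.79], [0.08, -0.79, -0.61]]
top [ 0.42588044 -0.0100665   0.94095895] [[-0.01, -1.0, -0.0], [-0.98, 0.01, -0.22], [0.22, -0.0, -0.98]]
```

View pics/s0.png

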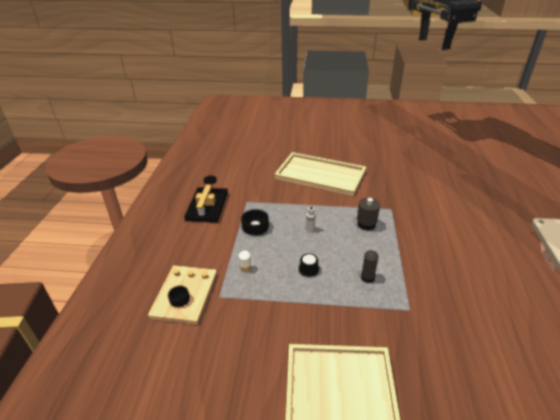

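View pics/t0.png

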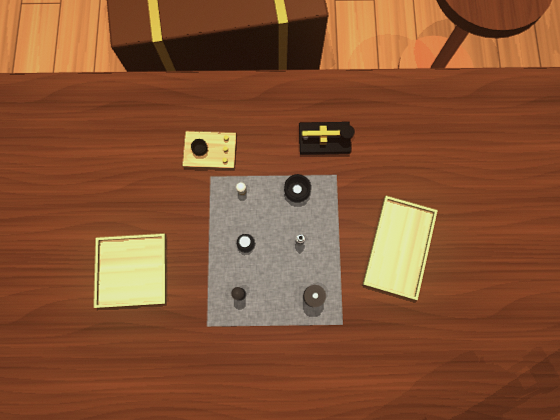

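Side view: slim valve (370,266), knob (309,265), lamp (245,261), plug (310,220), cup (255,222), power valve (368,213). In the top view the long tray is at (400,247), tilted, and the square tray at (130,270). Next I fit the positions from the masks.

```bash
cat >> h.py <<'E'
from scipy.optimize import least_squares
DIM={'valve_center':[(0,.0125),(.054,.012),(.062,.008)],'lamp_center':[(0,.009),(.014,.010),(.034,.010),(.040,.004)],'plug_center':[(0,.009),(.04,.009),(.054,.0065)],
'cup_center':[(0,.028),(.028,.028)],'knob_center':[(0,.019),(.006,.019),(.026,.0165)],'power_valve_center':[(0,.021),(.054,.021),(.064,.005)]}
a=np.linspace(0,2*np.pi,40)
def pts(t,X): return np.concatenate([np.c_[X[0]+r*np.cos(a),X[1]+r*np.sin(a),X[2]+h+0*a] for h,r in DIM[t]])
def pbox(n,Q):
    q=(P(n)@np.c_[Q,np.ones(len(Q))].T); q=q[:2]/q[2]; return np.r_[q.min(1),q.max(1)]
def fit(t,X0,cams=('side','top')):
    B={}
    for n in cams:
        best=None
        for d in manip.silhouettes(n,t):
            b=np.array(d['box'])*[560,420,560,420]
            e=np.abs(b-pbox(n,pts(t,X0))).max()
            if best is None or e<best[0]: best=(e,b)
        if best and best[0]<15: B[n]=best[1]
    f=lambda X:np.concatenate([pbox(n,pts(t,X))-B[n] for n in B])
    r=least_squares(f,X0,loss='soft_l1'); return r.x,r.fun.round(1)
def tray(n,t,dims,z=.014):
    d=manip.silhouettes(n,t)[0]; c,_=cv2.findContours(d['mask'].astype(np.uint8),0,1)
    c=max(c,key=cv2.contourArea)[:,0]
    Q=np.array([atz(n,p,z) for p in c]); return cv2.minAreaRect((Q*1000).astype(np.float32)),d['confidence']
E
python3 - <<'E'
from h import *
X0={'valve_center':(.455,.0725),'lamp_center':(.669,.066),'plug_center':(.56,-.0494),'cup_center':(.663,-.0416),'knob_center':(.552,.062),'power_valve_center':(.448,-.085)}
for t,x in X0.items():
    X,r=fit(t,np.r_[x,0]);print(t,X.round(4),r)
for t in('long_tray','square_tray'):
    for n in('side','top'):print(t,n,tray(n,t,None))
E
```

```text
valve_center [ 0.4514  0.0763 -0.0566] [-0.2  0.2  0.2 -0.2]
lamp_center [6.66e-01 6.42e-02 3.00e-04] [-0.6  0.4  0.8 -0.4  0.9  0.6 -1.  -0.9]
plug_center [ 5.561e-01 -5.230e-02 -3.000e-04] [ 3.9 -0.5 -2.2  0.5  0.1  0.1 -0.1 -0.1]
cup_center [ 0.6645 -0.0448 -0.0007] [-2.1 -1.3  1.9  1.9  1.  -1.1 -0.6  1.2]
knob_center [ 0.5537  0.0555 -0.0052] [ 1.9 -1.1 -0.1  2.8  0.2 -3.9 -0.   0. ]
power_valve_center [ 0.4437 -0.0776 -0.004 ] [-1.3 -1.3  0.3  2.3 -1.8 -0.7  3.3  2.9]
long_tray side (((544.2572631835938, -246.98068237304688), (131.67454528808594, 193.19029235839844), 73.42788696289062), 0.83)
long_tray top (((541.0786743164062, -257.0754089355469), (112.33528900146484, 191.83587646484375), 72.9115982055664), 0.74)
square_tray side (((502.0822448730469, 274.7380065917969), (141.50022888183594, 107.93531799316406), 3.0279226303100586), 0.85)
square_tray top (((501.04736328125, 289.1912536621094), (140.79039001464844, 143.0055389404297), 2.369147300720215), 0.95)
```

Call:
{"api": "apply_moves", "payload": {"deltas": [[[0, 0, 0], [0, 0, 0.094], 1], [[0.25, -0.25, 0], [0, 0, 0.188], 1], [[0.5, -0.5, 0], [0, 0, 0.282], 1], [[0.75, -0.75, 0], [0, 0, 0.282], 1], [[1, -1, 0], [0, 0, 0.282], 1], [[1, -1, 0], [0, 0, 0.282], 1], [[1, -1, 0], [0, 0, 0.282], 1]]}}

```text
clock: 2.6
eef_pos: [0.3643, -0.2946, 0.1998]
tool_rot: [[1.0, 0.004, 0.001], [0.004, -1.0, -0.0], [0.001, 0.0, -1.0]]
contact_force: [0.6, -0.1, 1.1]
finger_gap: 0.998
```

```bash
cat >> h.py <<'E'
def fit2(n,t,X0,z=0):
    best=None
    for d in manip.silhouettes(n,t):
        b=np.array(d['box'])*[560,420,560,420]; e=np.abs(b-pbox(n,pts(t,np.r_[X0,z]))).max()
        if best is None or e<best[0]: best=(e,b)
    if not best: return None
    r=least_squares(lambda X:pbox(n,pts(t,np.r_[X,z]))-best[1],X0); return r.x.round(4),r.fun.round(1)
E
python3 - <<'E'
from h import *
X0={'valve_center':(.455,.0725),'lamp_center':(.669,.066),'plug_center':(.56,-.0494),'cup_center':(.663,-.0416),'knob_center':(.552,.062),'power_valve_center':(.448,-.085)}
im=snap('side','s1.png');im2=snap('top','t1.png')
for t,x in X0.items():
    for n in('side','top'):print(t,n,fit2(n,t,x))
def ov(im,n,box,f):
    im=im.copy()
    for t,x in X0.items():
        for p in pts(t,np.r_[x,0]):
            q=proj(n,p).round().astype(int); 
            if 0<=q[0]<560 and 0<=q[1]<420: im[q[1],q[0]]=[255,0,0]
    c=im[box[1]:box[3],box[0]:box[2]];return cv2.resize(c,None,fx=4,fy=4,interpolation=0)[:,:,::-1]
A=ov(im,'side',(225,190,400,290),0);B=ov(im2,'top',(205,165,345,315),0)
cv2.imwrite('pics/ovs.png',A);cv2.imwrite('pics/ovt.png',B)
E
```

```text
valve_center side (array([0.4522, 0.0712]), array([ 1.2, -1.6, -1.2,  1.6]))
valve_center top (array([0.4512, 0.0669]), array([ 0.7,  0.9, -0.8, -0.9]))
lamp_center side (array([0.6653, 0.0632]), array([-1. , -1. ,  1. ,  0.9]))
lamp_center top (array([0.6622, 0.0613]), array([ 0. ,  0.4, -0. , -0.4]))
plug_center side (array([ 0.5593, -0.0479]), array([ 0.3, -1.9, -0.3,  1.8]))
plug_center top None
cup_center side (array([ 0.6661, -0.0464]), array([-1.2, -1.9,  1.3,  1.6]))
cup_center top (array([ 0.663 , -0.0465]), array([ 1.5, -0.4, -1.5,  0.4]))
knob_center side (array([0.5546, 0.0594]), array([-0.9, -1.5,  0.9,  1.3]))
knob_center top (array([0.5527, 0.0587]), array([ 0.9, -2.5, -0.9,  2.5]))
power_valve_center side (array([ 0.4478, -0.0733]), array([ 0.3, -1.2, -0.3,  1.1]))
power_valve_center top (array([ 0.4412, -0.0799]), array([-1.7, -0.1,  1.6,  0.1]))
```

View pics/ovs.png

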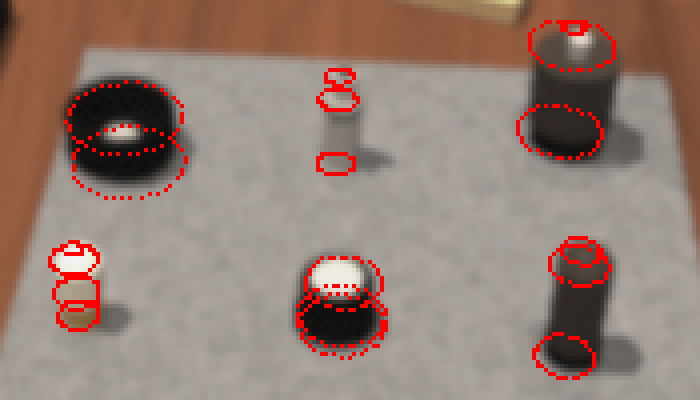

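View pics/ovt.png

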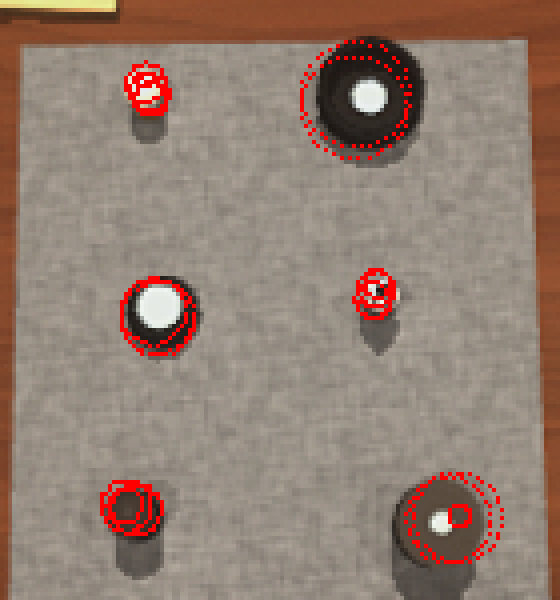

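Overlays agree to within a few mm. Corrected estimates: cup (.665,-.047), plug (.558,-.0515), knob (.5535,.0595), lamp (.6655,.0635), valve (.4515,.069). Feet are all at z≈0. I take the cup first.

Call:
{"api": "apply_moves", "payload": {"deltas": [[[0.75, -0.62, 0], [0, 0, 0], 1], [[0.75, -0.62, 0], [0, 0, 0], 1], [[0.75, -0.62, 0], [0, 0, 0], 1], [[0.75, -0.62, 0], [0, 0, 0], 1], [[0.75, -0.62, 0], [0, 0, 0], 1], [[0.75, -0.62, 0], [0, 0, 0], 1]]}}

```text
clock: 3.9
eef_pos: [0.5134, -0.1731, 0.1991]
tool_rot: [[1.0, 0.003, -0.001], [0.003, -1.0, 0.0], [-0.001, -0.0, -1.0]]
contact_force: [0.1, -0.8, 0.0]
finger_gap: 1.004
```

Call:
{"api": "apply_moves", "payload": {"deltas": [[[0.75, -0.62, 0], [0, 0, 0], 1], [[0.75, -0.62, 0], [0, 0, 0], 1], [[0.75, -0.62, 0], [0, 0, 0], 1], [[0.75, -0.62, 0], [0, 0, 0], 1], [[0.75, -0.62, 0], [0, 0, 0], 1], [[0.75, -0.62, 0.5], [0, 0, 0], 1], [[0.75, -0.62, 0.5], [0, 0, 0], 1], [[0.75, -0.62, 0.5], [0, 0, 0], 1], [[0.75, -0.62, 0.5], [0, 0, 0], 1]]}}

```text
clock: 4.8
eef_pos: [0.6625, -0.0513, 0.1004]
tool_rot: [[1.0, -0.001, -0.001], [-0.001, -1.0, -0.001], [-0.001, 0.001, -1.0]]
contact_force: [-0.3, 0.5, 0.5]
finger_gap: 0.998
```

Take one close look before descending.

```bash
python3 - <<'E'
from h import *
s=snap('side','s2.png');t=snap('top','t2.png')
A=cv2.resize(s[150:300,180:400],None,fx=2.5,fy=2.5);B=cv2.resize(t[120:300,180:400],None,fx=2,fy=2)
h=max(A.shape[0],B.shape[0]);A=A[:,:550//2*2]
cv2.imwrite('pics/c2.png',cv2.resize(s[150:290,190:390],(800,560))[:,:,::-1])
print(fit2('side','cup_center',(.664,-.046)),fit2('top','cup_center',(.664,-.046)))
E
```

```text
(array([ 0.669 , -0.0496]), array([-1.2, -1.7,  1.2,  1.4])) (array([ 0.6603, -0.0257]), array([-9.8, -6.3,  9.8,  6.2]))
```

View pics/c2.png

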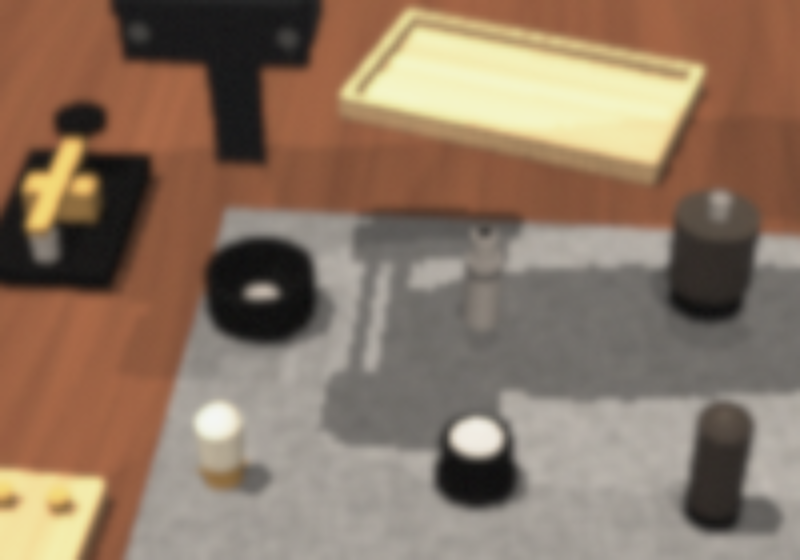

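The side crop shows the cup at (262,290), with the near finger above and in line with it. Descend and grip.

Call:
{"api": "apply_moves", "payload": {"deltas": [[[0.018, -0.015, 0.25], [0, 0, 0], 1], [[0.018, -0.015, 0.35], [0, 0, 0], 1], [[0.018, -0.015, 0.42], [0, 0, 0], 1], [[0.018, -0.015, 0.47], [0, 0, 0], 1], [[0.018, -0.015, 0.47], [0, 0, 0], 1], [[0.018, -0.015, 0.47], [0, 0, 0], -1], [[0.018, -0.015, 0.47], [0, 0, 0], -1], [[0.018, -0.015, 0.47], [0, 0, 0], -1], [[0.018, -0.015, 0.47], [0, 0, 0], -1], [[0.018, -0.015, 0.47], [0, 0, 0], -1], [[0.018, -0.015, 0.47], [0, 0, 0], -1], [[0.018, -0.015, 0.47], [0, 0, 0], -1]]}}

```text
clock: 6.2
eef_pos: [0.6666, -0.0467, 0.0055]
tool_rot: [[1.0, 0.001, 0.0], [0.001, -1.0, -0.0], [0.0, 0.0, -1.0]]
contact_force: [-0.4, 0.3, 0.7]
finger_gap: 0.448
```

Call:
{"api": "apply_moves", "payload": {"deltas": [[[0, 0, 0], [0, 0, 0], -1], [[0, 0, 0], [0, 0, 0], -1]]}}

```text
clock: 6.4
eef_pos: [0.6666, -0.0467, 0.0055]
tool_rot: [[1.0, 0.001, 0.0], [0.001, -1.0, 0.0], [0.0, -0.0, -1.0]]
contact_force: [0.1, 1.1, -0.6]
finger_gap: 0.265
```

```bash
python3 - <<'E'
from h import *
s=snap('side','s3.png');t=snap('top','t3.png')
cv2.imwrite('pics/c3.png',np.hstack([cv2.resize(s[160:290,200:330],(390,390)),cv2.resize(t[140:270,220:350],(390,390))])[:,:,::-1])
print(manip.observe()['finger_gap'],fit2('side','cup_center',(.664,-.046)))
E
```

```text
0.1749323220342123 (array([ 0.6631, -0.0335]), array([-0.9, -6. ,  0.9,  5.2]))
```

View pics/c3.png

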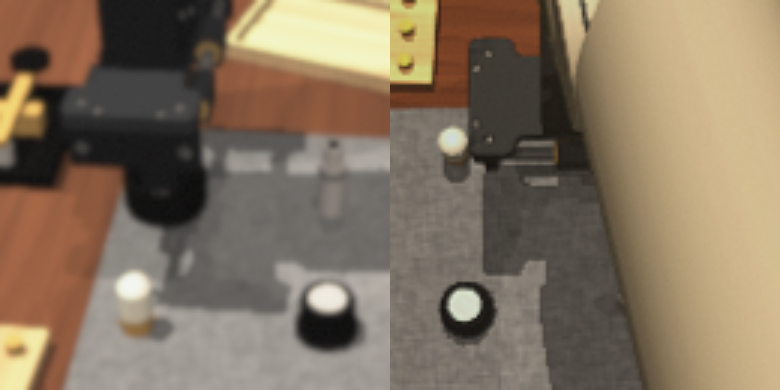

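```bash
python3 - <<'E'
from h import *
s=snap('side','s4.png')
g=[manip.observe()['finger_gap']]
s2=manip.get_image('side');o=manip.observe();g.append(o['finger_gap']);print(g,o['eef_pos'],o['contact_force'],o['joint_pos'])
c=cv2.resize(s2[160:250,200:290],(600,600),interpolation=2)
c=(255*(c/255.)**.5).astype(np.uint8)
cv2.imwrite('pics/c4.png',c[:,:,::-1])
for y in(-.007,-.09): print(proj('side',[.667,y,.006]),proj('side',[.667,y,.076]))
print([proj('side',[.667,-.047,z]).round() for z in(0,.028)])
E
```

```text
[0.08109776239740757, 0.05031970678542921] [ 0.66648766 -0.04681039  0.00540782] [ 0.12085638 -0.02611733 -0.22345106] [ 16.95784781  35.55760027 -23.28829066  86.56215447  15.2465072
  61.03214303 -99.81491406]
[251.68880964 239.02079196] [249.48784522 209.851879  ]
[258.03652054 212.84902822] [256.34991786 184.66249553]
[array([255., 228.]), array([254., 217.])]
```

View pics/c4.png

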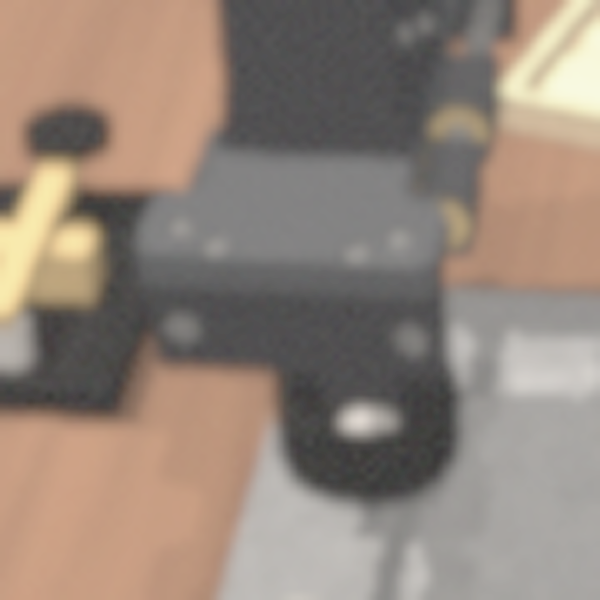

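The gap has run to nearly shut without touching the cup, so the fingertips seem higher than reported. I rise and measure the fingertip in the image.

Call:
{"api": "apply_moves", "payload": {"deltas": [[[0, 0, -0.2], [0, 0, 0], 1], [[0, 0, -0.4], [0, 0, 0], 1], [[0, 0, -0.4], [0, 0, 0], 1], [[0, 0, -0.4], [0, 0, 0], 1]]}}

```text
clock: 7.05
eef_pos: [0.6672, -0.0468, 0.0865]
tool_rot: [[1.0, 0.001, 0.002], [0.001, -1.0, -0.0], [0.002, 0.0, -1.0]]
contact_force: [0.2, -0.0, -0.4]
finger_gap: 0.328
```

```bash
python3 - <<'E'
from h import *
s=snap('side','s5.png').copy(); o=manip.observe();p=o['eef_pos'];g=o['finger_gap'];print(p,g)
for y in(p[1]-g*.0435,p[1],p[1]+g*.0435):
    for z,c in((p[2],(255,0,0)),(p[2]+.03,(0,255,0))):
        q=proj('side',[p[0],y,z]).round().astype(int);s[q[1],q[0]]=c;print(q)
c=cv2.resize(s[130:260,190:320],(598,598),interpolation=0)
c=(255*(c/255.)**.5).astype(np.uint8)
cv2.imwrite('pics/c5.png',c[:,:,::-1])
E
```

```text
[ 0.66627624 -0.04683122  0.0850829 ] 0.3734606172124257
[254 188]
[254 175]
[253 193]
[252 180]
[252 198]
[251 185]
```

View pics/c5.png

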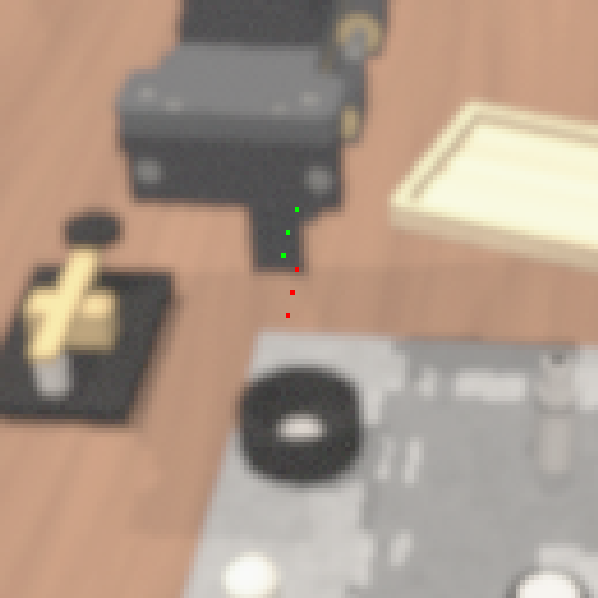

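The finger bottom is at (250,189), about 9.5 px above the projection of the reported TCP (252,198). The true tips are therefore about 23 mm higher, which agrees with the jaws closing over the cup without touching it. I confirm by easing down with the jaws open, watching the force.

Call:
{"api": "apply_moves", "payload": {"deltas": [[[0, 0, 0.15], [0, 0, 0], 1], [[0, 0, 0.2], [0, 0, 0], 1], [[0, 0, 0.2], [0, 0, 0], 1], [[0, 0, 0.2], [0, 0, 0], 1], [[0, 0, 0.3], [0, 0, 0], 1], [[0, 0, 0.35], [0, 0, 0], 1], [[0, 0, 0.38], [0, 0, 0], 1], [[0, 0, 0.4], [0, 0, 0], 1], [[0, 0, 0.41], [0, 0, 0], 1], [[0, 0, 0.42], [0, 0, 0], 1], [[0, 0, 0.425], [0, 0, 0], 1], [[0, 0, 0.425], [0, 0, 0], 1]]}}

```text
clock: 8.3
eef_pos: [0.6666, -0.0467, 0.0006]
tool_rot: [[1.0, 0.001, 0.0], [0.001, -1.0, -0.0], [0.0, 0.0, -1.0]]
contact_force: [1.0, 0.6, -0.2]
finger_gap: 0.998
```

Call:
{"api": "apply_moves", "payload": {"deltas": [[[0, 0, 0.005], [0, 0, 0], 1], [[0, 0, 0.01], [0, 0, 0], 1], [[0, 0, 0.015], [0, 0, 0], 1], [[0, 0, 0.015], [0, 0, 0], 1]]}}

```text
clock: 8.7
eef_pos: [0.6664, -0.0467, -0.0027]
tool_rot: [[1.0, 0.001, -0.0], [0.001, -1.0, -0.0], [-0.0, 0.0, -1.0]]
contact_force: [-0.2, -0.0, 0.1]
finger_gap: 0.995
```

No contact at -2.7 mm, so the height reading really is offset. I go down to -13 mm in small steps.

Call:
{"api": "apply_moves", "payload": {"deltas": [[[0, 0, 0.01], [0, 0, 0], 1], [[0, 0, 0.02], [0, 0, 0], 1], [[0, 0, 0.03], [0, 0, 0], 1], [[0, 0, 0.04], [0, 0, 0], 1], [[0, 0, 0.05], [0, 0, 0], 1], [[0, 0, 0.05], [0, 0, 0], 1]]}}

```text
clock: 9.3
eef_pos: [0.6663, -0.0467, -0.0129]
tool_rot: [[1.0, 0.001, -0.001], [0.001, -1.0, -0.0], [-0.001, 0.0, -1.0]]
contact_force: [-0.5, 0.2, 0.1]
finger_gap: 0.995
```

```bash
python3 - <<'E'
from h import *
s=snap('side','s6.png').copy(); o=manip.observe();p=o['eef_pos'];g=o['finger_gap'];print(p,g,o['contact_force'])
for z,c in((p[2],(255,0,0)),(p[2]+.023,(0,255,0))):
    q=proj('side',[p[0],p[1]+.0435,z]).round().astype(int);s[q[1],q[0]]=c
c=cv2.resize(s[160:260,200:300],(600,600),interpolation=0)
c=(255*(c/255.)**.5).astype(np.uint8)
cv2.imwrite('pics/c6.png',c[:,:,::-1])
E
```

```text
[ 0.66640755 -0.0467086  -0.01273853] 0.999421427163844 [-0.39543488 -0.40753007  0.08320252]
```

View pics/c6.png

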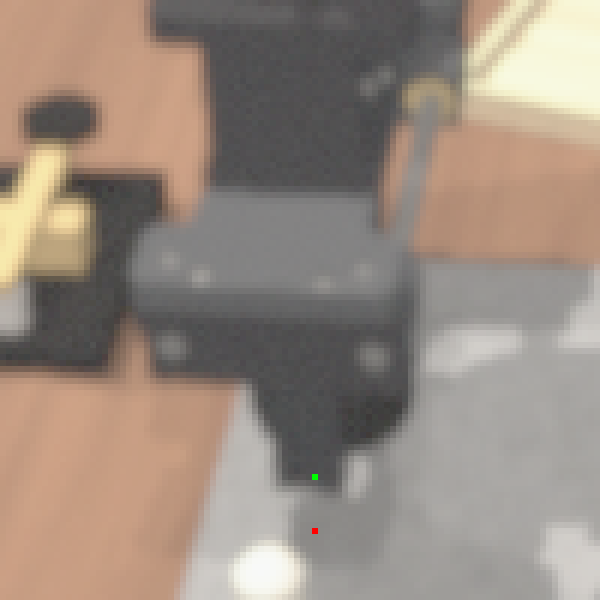

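Call:
{"api": "apply_moves", "payload": {"deltas": [[[0, 0, 0], [0, 0, 0], -1], [[0, 0, 0], [0, 0, 0], -1], [[0, 0, 0], [0, 0, 0], -1], [[0, 0, 0], [0, 0, 0], -1], [[0, 0, 0], [0, 0, 0], -1], [[0, 0, 0], [0, 0, 0], -1], [[0, 0, 0], [0, 0, 0], -1], [[0, 0, 0], [0, 0, 0], -1]]}}

```text
clock: 10.15
eef_pos: [0.6666, -0.0469, -0.0124]
tool_rot: [[1.0, 0.001, 0.0], [0.001, -1.0, -0.0], [0.0, 0.0, -1.0]]
contact_force: [-0.4, -0.8, 0.3]
finger_gap: 0.63
```

Gap 0.63 ≈ 55 mm: the cup is held. Lift and carry it to the square tray at (.528,.290).

Call:
{"api": "apply_moves", "payload": {"deltas": [[[0, 0, -0.2], [0, 0, 0], -1], [[0, 0, -0.4], [0, 0, 0], -1], [[0, 0, -0.57], [0, 0, 0], -1], [[0, -0.1, -0.57], [0, 0, 0], -1], [[-0.3, -0.84, -0.57], [0, 0, 0], -1], [[-0.3, -0.84, -0.57], [0, 0, 0], -1], [[-0.3, -0.84, -0.57], [0, 0, 0], -1], [[-0.3, -0.84, -0.57], [0, 0, 0], -1], [[-0.3, -0.84, -0.57], [0, 0, 0], -1]]}}

```text
clock: 11.05
eef_pos: [0.6054, 0.1241, 0.1017]
tool_rot: [[1.0, 0.006, 0.0], [0.006, -1.0, 0.001], [0.0, -0.001, -1.0]]
contact_force: [-0.1, -1.2, -0.8]
finger_gap: 0.624
```

Call:
{"api": "apply_moves", "payload": {"deltas": [[[-0.39, -0.84, 0], [0, 0, 0], -1], [[-0.39, -0.84, 0], [0, 0, 0], -1], [[-0.39, -0.84, 0], [0, 0, 0], -1], [[-0.39, -0.84, 0], [0, 0, 0], -1], [[-0.39, -0.84, 0], [0, 0, 0], -1], [[-0.39, -0.84, 0], [0, 0, 0], -1], [[-0.39, -0.84, 0.2], [0, 0, 0], -1], [[-0.39, -0.84, 0.3], [0, 0, 0], -1], [[-0.39, -0.84, 0.3], [0, 0, 0], -1]]}}

```text
clock: 11.95
eef_pos: [0.5281, 0.2851, 0.0382]
tool_rot: [[1.0, -0.003, -0.004], [-0.003, -1.0, -0.004], [-0.004, 0.004, -1.0]]
contact_force: [-0.3, -0.9, -0.3]
finger_gap: 0.625
```

```bash
python3 - <<'E'
from h import *
s=snap('side','s7.png');t=snap('top','t7.png');o=manip.observe();print(o['eef_pos'],o['finger_gap'],o['contact_force'])
cv2.imwrite('pics/c7.png',np.hstack([cv2.resize(s[270:420,260:410],(400,400)),cv2.resize(t[190:340,70:220],(400,400))])[:,:,::-1])
E
```

```text
[0.52952326 0.28749711 0.04180399] 0.6257823862441115 [-0.60487055  0.44317184 -0.7787626 ]
```

View pics/c7.png

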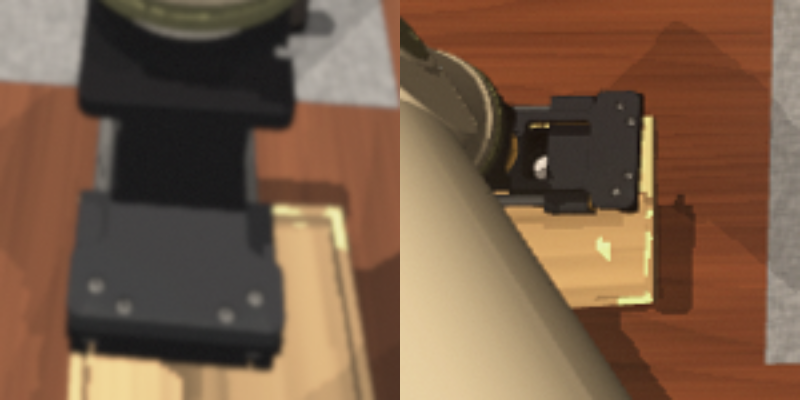

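```bash
python3 - <<'E'
from h import *
for z in(.055,.065): print(atz('top',(123.3,253),z))
print(manip.observe()['eef_pos'])
E
```

```text
[0.5303727  0.29162706]
[0.52919327 0.28822178]
[0.52952326 0.28749711 0.04180399]
```

The cup hangs at (.529,.288), agreeing with the TCP. Lower gently and release.

Call:
{"api": "apply_moves", "payload": {"deltas": [[[0, 0, 0.12], [0, 0, 0], -1], [[0, 0, 0.18], [0, 0, 0], -1], [[0, 0, 0.22], [0, 0, 0], -1], [[0, 0, 0.237], [0, 0, 0], -1], [[0, 0, 0.245], [0, 0, 0], -1], [[0, 0, 0.248], [0, 0, 0], -1], [[0, 0, 0.248], [0, 0, 0], -1]]}}

```text
clock: 12.75
eef_pos: [0.5286, 0.2894, -0.0075]
tool_rot: [[1.0, 0.001, 0.001], [0.001, -1.0, 0.0], [0.001, -0.0, -1.0]]
contact_force: [-0.1, 0.0, 1.1]
finger_gap: 0.621
```

Call:
{"api": "apply_moves", "payload": {"deltas": [[[0, 0, 0.002], [0, 0, 0], 0.6], [[0, 0, 0.002], [0, 0, 0], 0.6], [[0, 0, 0.002], [0, 0, 0], 0.6], [[0, 0, -0.1], [0, 0, 0], 0.6], [[0, 0, -0.35], [0, 0, 0], 0.6], [[0, 0, -0.6], [0, 0, 0], 1], [[0, 0, -0.6], [0, 0, 0], 1]]}}

```text
clock: 13.45
eef_pos: [0.5314, 0.2918, 0.1193]
tool_rot: [[1.0, 0.001, 0.01], [0.001, -1.0, 0.005], [0.01, -0.005, -1.0]]
contact_force: [1.3, 0.3, -0.5]
finger_gap: 0.9
```

Call:
{"api": "apply_moves", "payload": {"deltas": [[[0.07, 0.85, 0], [0, 0, 0], 1], [[0.07, 0.85, 0], [0, 0, 0], 1], [[0.07, 0.85, 0], [0, 0, 0], 1], [[0.07, 0.85, 0], [0, 0, 0], 1], [[0.07, 0.85, 0], [0, 0, 0], 1]]}}

```text
clock: 13.95
eef_pos: [0.5431, 0.1145, 0.1118]
tool_rot: [[1.0, -0.005, 0.0], [-0.005, -1.0, -0.002], [0.0, 0.002, -1.0]]
contact_force: [0.9, 0.3, -0.4]
finger_gap: 0.995
```

Call:
{"api": "apply_moves", "payload": {"deltas": [[[0.075, 0.85, 0], [0, 0, 0], 1], [[0.075, 0.85, 0], [0, 0, 0], 1], [[0.075, 0.85, 0], [0, 0, 0], 1], [[0.075, 0.85, 0], [0, 0, 0], 1], [[0.075, 0.85, 0], [0, 0, 0], 1], [[0.075, 0.85, 0], [0, 0, 0], 1], [[0.075, 0.85, 0], [0, 0, 0], 1]]}}

```text
clock: 14.65
eef_pos: [0.5577, -0.0484, 0.1119]
tool_rot: [[1.0, 0.004, 0.0], [0.004, -1.0, 0.001], [0.0, -0.001, -1.0]]
contact_force: [0.1, 0.4, 0.1]
finger_gap: 0.998
```

```bash
python3 - <<'E'
from h import *
s=snap('side','s8.png');t=snap('top','t8.png');print(manip.observe()['eef_pos'])
for k,x in(('plug_center',(.558,-.0515)),('knob_center',(.5535,.0595)),('lamp_center',(.6655,.0635)),('valve_center',(.4515,.069))):
    print(k,fit2('side',k,x))
print(fit2('top','cup_center',(.529,.289),.004),fit2('side','cup_center',(.529,.289),.004))
cv2.imwrite('pics/c8.png',np.hstack([cv2.resize(s[170:300,240:370],(400,400)),cv2.resize(t[190:340,70:220],(400,400))])[:,:,::-1])
E
```

```text
[ 0.55761504 -0.04885836  0.11190712]
plug_center (array([ 0.5561, -0.0507]), array([ 0.9,  0.9, -0.8, -0.8]))
knob_center (array([0.5522, 0.0566]), array([ 0.2,  0. , -0.2, -0. ]))
lamp_center (array([0.6597, 0.0712]), array([ 1.4, -1.5, -1.4,  1.4]))
valve_center (array([0.4525, 0.0704]), array([ 0.7, -2.5, -0.6,  2.4]))
(array([0.5267, 0.2951]), array([ 0.1, -1.2, -0.1,  1.2])) (array([0.532 , 0.2923]), array([-0.5, -1.2,  0.5,  1. ]))
```

View pics/c8.png

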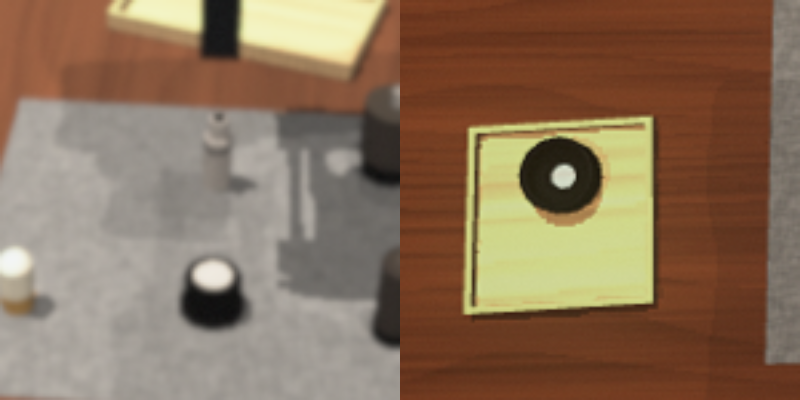

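The cup stands in the square tray (crop (560,175)), clear of the walls. Now the plug: descend and grip.

Call:
{"api": "apply_moves", "payload": {"deltas": [[[-0.003, 0.01, 0.2], [0, 0, 0], 1], [[-0.003, 0.01, 0.4], [0, 0, 0], 1], [[-0.003, 0.01, 0.52], [0, 0, 0], 1], [[-0.003, 0.01, 0.58], [0, 0, 0], 1], [[-0.003, 0.01, 0.59], [0, 0, 0], 1], [[-0.003, 0.01, 0.59], [0, 0, 0], -1], [[-0.003, 0.01, 0.59], [0, 0, 0], -1], [[-0.003, 0.01, 0.59], [0, 0, 0], -1], [[-0.003, 0.01, 0.59], [0, 0, 0], -1], [[-0.003, 0.01, 0.59], [0, 0, 0], -1], [[-0.003, 0.01, 0.59], [0, 0, 0], -1], [[-0.003, 0.01, 0.59], [0, 0, 0], -1]]}}

```text
clock: 16.25
eef_pos: [0.5569, -0.0528, -0.0061]
tool_rot: [[1.0, 0.001, 0.0], [0.001, -1.0, -0.0], [0.0, 0.0, -1.0]]
contact_force: [0.8, -0.2, 0.5]
finger_gap: 0.443
```

Call:
{"api": "apply_moves", "payload": {"deltas": [[[0, 0, 0], [0, 0, 0], -1], [[0, 0, 0], [0, 0, 0], -1], [[0, 0, 0], [0, 0, 0], -1], [[0, 0, 0], [0, 0, 0], -1], [[0, 0, 0], [0, 0, 0], -1]]}}

```text
clock: 16.75
eef_pos: [0.5569, -0.0528, -0.0062]
tool_rot: [[1.0, 0.001, 0.0], [0.001, -1.0, -0.0], [0.0, 0.0, -1.0]]
contact_force: [0.3, 0.8, -0.2]
finger_gap: 0.195
```

Gap 0.195 ≈ 17 mm: the plug is held (the cup also read 1 mm under). Carry it to (.462,.290).

Call:
{"api": "apply_moves", "payload": {"deltas": [[[0, 0, -0.2], [0, 0, 0], -1], [[0, 0, -0.4], [0, 0, 0], -1], [[0, 0, -0.55], [0, 0, 0], -1], [[-0.1, -0.2, -0.55], [0, 0, 0], -1], [[-0.24, -0.857, -0.55], [0, 0, 0], -1], [[-0.24, -0.857, -0.55], [0, 0, 0], -1], [[-0.24, -0.857, -0.55], [0, 0, 0], -1], [[-0.24, -0.857, -0.55], [0, 0, 0], -1], [[-0.24, -0.857, -0.55], [0, 0, 0], -1]]}}

```text
clock: 17.65
eef_pos: [0.5086, 0.119, 0.1039]
tool_rot: [[1.0, 0.003, 0.0], [0.003, -1.0, -0.0], [0.0, 0.0, -1.0]]
contact_force: [-0.5, -0.7, 0.0]
finger_gap: 0.196
```

Call:
{"api": "apply_moves", "payload": {"deltas": [[[-0.235, -0.857, 0], [0, 0, 0], -1], [[-0.235, -0.857, 0], [0, 0, 0], -1], [[-0.235, -0.857, 0], [0, 0, 0], -1], [[-0.235, -0.857, 0], [0, 0, 0], -1], [[-0.235, -0.857, 0], [0, 0, 0], -1], [[-0.235, -0.857, 0.2], [0, 0, 0], -1], [[-0.235, -0.857, 0.35], [0, 0, 0], -1], [[-0.235, -0.857, 0.44], [0, 0, 0], -1], [[-0.235, -0.857, 0.44], [0, 0, 0], -1], [[-0.235, -0.857, 0.44], [0, 0, 0], -1]]}}

```text
clock: 18.65
eef_pos: [0.4626, 0.2887, 0.0162]
tool_rot: [[1.0, -0.001, 0.0], [-0.001, -1.0, -0.0], [0.0, 0.0, -1.0]]
contact_force: [1.0, -0.4, 0.5]
finger_gap: 0.196
```

Call:
{"api": "apply_moves", "payload": {"deltas": [[[0, 0, 0.03], [0, 0, 0], -1], [[0, 0, 0.06], [0, 0, 0], -1], [[0, 0, 0.08], [0, 0, 0], -1], [[0, 0, 0.088], [0, 0, 0], -1], [[0, 0, 0.088], [0, 0, 0], -1], [[0, 0, 0.088], [0, 0, 0], 0], [[0, 0, 0.088], [0, 0, 0], 0], [[0, 0, 0.088], [0, 0, 0], 0], [[0, 0, 0.088], [0, 0, 0], 0]]}}

```text
clock: 19.55
eef_pos: [0.4616, 0.2899, -0.0018]
tool_rot: [[1.0, 0.001, 0.0], [0.001, -1.0, -0.0], [0.0, 0.0, -1.0]]
contact_force: [-0.2, -0.4, 0.1]
finger_gap: 0.453
```

Call:
{"api": "apply_moves", "payload": {"deltas": [[[0, 0, -0.1], [0, 0, 0], 0], [[0, 0, -0.3], [0, 0, 0], 0], [[0, 0, -0.5], [0, 0, 0], 1], [[0.23, 0.4, -0.55], [0, 0, 0], 1], [[0.23, 0.98, -0.55], [0, 0, 0], 1], [[0.23, 0.98, -0.55], [0, 0, 0], 1], [[0.23, 0.98, -0.55], [0, 0, 0], 1], [[0.23, 0.98, -0.55], [0, 0, 0], 1], [[0.23, 0.98, -0.55], [0, 0, 0], 1]]}}

```text
clock: 20.45
eef_pos: [0.5081, 0.0924, 0.1083]
tool_rot: [[1.0, -0.003, 0.0], [-0.003, -1.0, -0.0], [0.0, 0.0, -1.0]]
contact_force: [-0.6, 0.4, -0.4]
finger_gap: 0.979
```

```bash
python3 - <<'E'
from h import *
s=snap('side','s9.png');t=snap('top','t9.png');print(manip.observe()['eef_pos'])
for n in('side','top'): print(fit2(n,'plug_center',(.462,.289),.004),[fit2(n,k,x) for k,x in(('knob_center',(.5535,.0595)),('lamp_center',(.6655,.0635)))])
cv2.imwrite('pics/c9.png',np.hstack([cv2.resize(s[320:420,270:420],(400,267)),cv2.resize(t[215:315,70:220],(400,267))])[:,:,::-1])
E
```

```text
[0.50757463 0.09544904 0.10826626]
(array([0.4607, 0.2905]), array([ 2.4,  0.2, -2.3, -0.1])) [(array([0.5568, 0.0578]), array([-0. , -3.1,  0. ,  2.8])), (array([0.6648, 0.0662]), array([-1. , -2.7,  1. ,  2.5]))]
None [(array([0.547 , 0.0674]), array([-5.2, -8.5,  5.3,  8.5])), (array([0.7549, 0.1336]), array([ 19. ,  14.3, -19.7, -14.5]))]
```

View pics/c9.png

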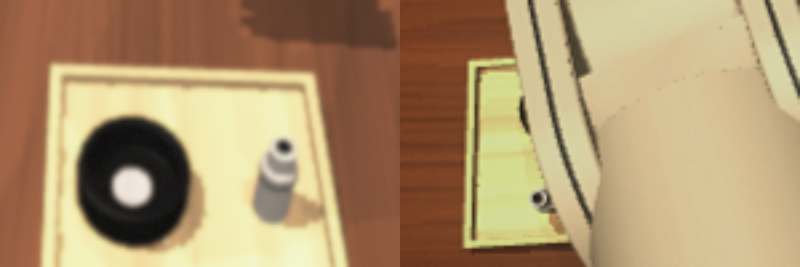

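Cup and plug are both upright in the square tray (crop (130,180) and (275,180)). Next the knob.

Call:
{"api": "apply_moves", "payload": {"deltas": [[[0.232, 0.175, 0], [0, 0, 0], 1], [[0.232, 0.175, 0.1], [0, 0, 0], 1], [[0.232, 0.175, 0.3], [0, 0, 0], 1], [[0.232, 0.175, 0.45], [0, 0, 0], 1], [[0.232, 0.175, 0.56], [0, 0, 0], 1], [[0.232, 0.175, 0.6], [0, 0, 0], 1], [[0.232, 0.175, 0.61], [0, 0, 0], 1], [[0.232, 0.175, 0.61], [0, 0, 0], -1], [[0.232, 0.175, 0.61], [0, 0, 0], -1], [[0.232, 0.175, 0.61], [0, 0, 0], -1], [[0.232, 0.175, 0.61], [0, 0, 0], -1], [[0.232, 0.175, 0.61], [0, 0, 0], -1]]}}

```text
clock: 22.05
eef_pos: [0.5545, 0.0589, -0.0133]
tool_rot: [[1.0, 0.001, 0.001], [0.001, -1.0, -0.0], [0.001, 0.0, -1.0]]
contact_force: [-0.0, -0.4, 0.2]
finger_gap: 0.632
```

Call:
{"api": "apply_moves", "payload": {"deltas": [[[0, 0, 0], [0, 0, 0], -1], [[0, 0, 0], [0, 0, 0], -1], [[0, 0, 0], [0, 0, 0], -1], [[0, 0, 0], [0, 0, 0], -1], [[0, 0, 0], [0, 0, 0], -1]]}}

```text
clock: 22.55
eef_pos: [0.5542, 0.059, -0.0138]
tool_rot: [[1.0, 0.001, -0.0], [0.001, -1.0, -0.0], [-0.0, 0.0, -1.0]]
contact_force: [0.0, -0.5, 0.2]
finger_gap: 0.358
```

Gap 0.358 ≈ 32 mm: the knob is held. Carry it to the far end of the long tray, (.594,-.272).

Call:
{"api": "apply_moves", "payload": {"deltas": [[[0, 0, -0.2], [0, 0, 0], -1], [[0, 0, -0.4], [0, 0, 0], -1], [[0, 0, -0.57], [0, 0, 0], -1], [[0.1, 0.2, -0.57], [0, 0, 0], -1], [[0.1, 0.828, -0.57], [0, 0, 0], -1], [[0.1, 0.828, -0.57], [0, 0, 0], -1], [[0.1, 0.828, -0.57], [0, 0, 0], -1], [[0.1, 0.828, -0.57], [0, 0, 0], -1], [[0.1, 0.828, -0.57], [0, 0, 0], -1]]}}

```text
clock: 23.45
eef_pos: [0.5742, -0.1067, 0.1]
tool_rot: [[1.0, -0.0, -0.0], [-0.0, -1.0, 0.0], [-0.0, -0.0, -1.0]]
contact_force: [-0.9, 1.0, -0.2]
finger_gap: 0.358
```

Call:
{"api": "apply_moves", "payload": {"deltas": [[[0.1, 0.828, 0], [0, 0, 0], -1], [[0.1, 0.828, 0], [0, 0, 0], -1], [[0.1, 0.828, 0], [0, 0, 0], -1], [[0.1, 0.828, 0], [0, 0, 0], -1], [[0.1, 0.828, 0], [0, 0, 0], -1], [[0.1, 0.828, 0.2], [0, 0, 0], -1], [[0.1, 0.828, 0.35], [0, 0, 0], -1], [[0.1, 0.828, 0.44], [0, 0, 0], -1], [[0.1, 0.828, 0.44], [0, 0, 0], -1], [[0.1, 0.828, 0.44], [0, 0, 0], -1]]}}

```text
clock: 24.45
eef_pos: [0.5954, -0.2699, 0.013]
tool_rot: [[1.0, 0.003, 0.001], [0.003, -1.0, 0.001], [0.001, -0.001, -1.0]]
contact_force: [1.1, 0.4, 1.0]
finger_gap: 0.357
```

```bash
python3 - <<'E'
from h import *
s=snap('side','s10.png');print(manip.observe()['eef_pos'],manip.observe()['finger_gap'])
print(fit2('side','knob_center',(.594,-.272),.026))
for n in('side',): print(tip(n,'long_tray')); print(tip(n,'knob_center'),proj(n,[.594,-.272,.035]))
c=cv2.resize(s[120:220,260:380],(720,600)); cv2.imwrite('pics/c10.png',c[:,:,::-1])
E
```

```text
[ 0.59583213 -0.27076148  0.01378697] 0.35900400428111634
None
[(array([321.2, 175.8]), 0.86)]
[(array([297.4, 157.3]), 0.39)] [299.18700372 158.32066095]
```

View pics/c10.png

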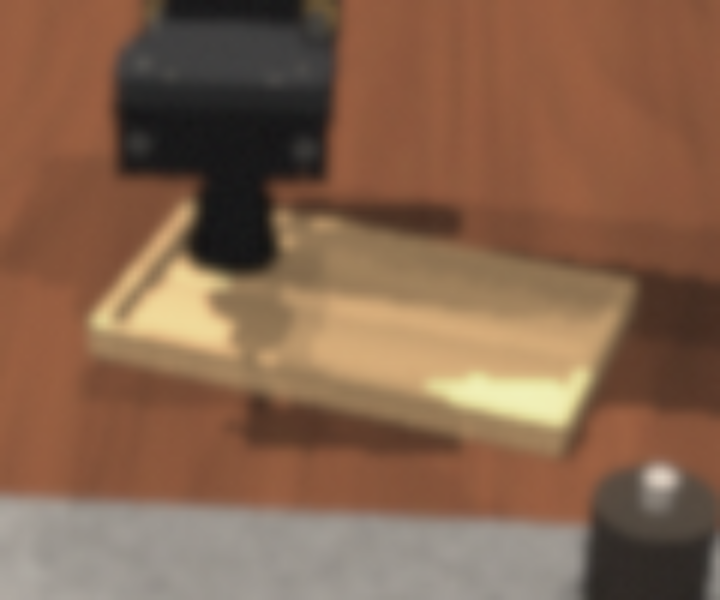

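The knob hangs over the tray's far end at crop (235,240), and lowering puts it near (235,310), inside the walls. Lower and release.

Call:
{"api": "apply_moves", "payload": {"deltas": [[[0, 0, 0.04], [0, 0, 0], -1], [[0, 0, 0.07], [0, 0, 0], -1], [[0, 0, 0.095], [0, 0, 0], -1], [[0, 0, 0.106], [0, 0, 0], -1], [[0, 0, 0.107], [0, 0, 0], -1], [[0, 0, 0.107], [0, 0, 0], 0.15], [[0, 0, 0.107], [0, 0, 0], 0.15], [[0, 0, 0.107], [0, 0, 0], 0.15], [[0, 0, 0.107], [0, 0, 0], 0.15]]}}

```text
clock: 25.55
eef_pos: [0.5945, -0.2722, -0.0093]
tool_rot: [[1.0, 0.001, -0.0], [0.001, -1.0, 0.0], [-0.0, -0.0, -1.0]]
contact_force: [0.0, -0.2, 0.4]
finger_gap: 0.559
```

Call:
{"api": "apply_moves", "payload": {"deltas": [[[0, 0, -0.1], [0, 0, 0], 0.15], [[0, 0, -0.3], [0, 0, 0], 0.15], [[0, 0, -0.45], [0, 0, 0], 1], [[0.18, -0.4, -0.5], [0, 0, 0], 1], [[0.18, -0.84, -0.5], [0, 0, 0], 1], [[0.18, -0.84, -0.5], [0, 0, 0], 1], [[0.18, -0.84, -0.5], [0, 0, 0], 1], [[0.18, -0.84, -0.5], [0, 0, 0], 1], [[0.18, -0.84, -0.5], [0, 0, 0], 1]]}}

```text
clock: 26.45
eef_pos: [0.6304, -0.1042, 0.0908]
tool_rot: [[1.0, 0.002, -0.0], [0.002, -1.0, -0.001], [-0.0, 0.001, -1.0]]
contact_force: [0.1, -0.5, -0.3]
finger_gap: 0.993
```

Call:
{"api": "apply_moves", "payload": {"deltas": [[[0.175, -0.837, 0], [0, 0, 0], 1], [[0.175, -0.837, 0], [0, 0, 0], 1], [[0.175, -0.837, 0], [0, 0, 0], 1], [[0.175, -0.837, 0], [0, 0, 0], 1], [[0.175, -0.837, 0], [0, 0, 0], 1], [[0.175, -0.837, 0], [0, 0, 0], 1]]}}

```text
clock: 27.05
eef_pos: [0.6654, 0.061, 0.0904]
tool_rot: [[1.0, -0.001, -0.0], [-0.001, -1.0, -0.001], [-0.0, 0.001, -1.0]]
contact_force: [-0.5, -1.1, 0.3]
finger_gap: 1.001
```

```bash
python3 - <<'E'
from h import *
s=snap('side','s11.png');t=snap('top','t11.png');print(manip.observe()['eef_pos'],manip.observe()['finger_gap'])
for n in('side','top'):
  print(n,fit2(n,'knob_center',(.594,-.272),.004),fit2(n,'lamp_center',(.6655,.0635)),fit2(n,'valve_center',(.4515,.069)))
E
```

```text
[0.66542896 0.05989436 0.09058558] 0.9981421840140443
side (array([ 0.5951, -0.2809]), array([-0.4, -1.2,  0.4,  1.1])) (array([0.663 , 0.0697]), array([-2. , -1.2,  2. ,  1. ])) (array([0.4519, 0.0698]), array([-0.2,  0.7,  0.1, -0.7]))
top (array([ 0.5925, -0.2725]), array([-0.2, -0.8,  0.2,  0.8])) (array([0.4979, 0.2857]), array([ 28.4,  29. , -29.5, -29.1])) None
```

The knob is placed at (.593,-.273). Now grip the lamp.

Call:
{"api": "apply_moves", "payload": {"deltas": [[[0, -0.005, 0.15], [0, 0, 0], 1], [[0, -0.005, 0.3], [0, 0, 0], 1], [[0, -0.005, 0.42], [0, 0, 0], 1], [[0, -0.005, 0.5], [0, 0, 0], 1], [[0, -0.005, 0.52], [0, 0, 0], 1], [[0, -0.005, 0.52], [0, 0, 0], -1], [[0, -0.005, 0.52], [0, 0, 0], -1], [[0, -0.005, 0.52], [0, 0, 0], -1], [[0, -0.005, 0.52], [0, 0, 0], -1], [[0, -0.005, 0.52], [0, 0, 0], -1], [[0, -0.005, 0.52], [0, 0, 0], -1], [[0, -0.005, 0.52], [0, 0, 0], -1]]}}

```text
clock: 28.65
eef_pos: [0.6653, 0.0642, -0.0131]
tool_rot: [[1.0, 0.001, 0.0], [0.001, -1.0, -0.0], [0.0, 0.0, -1.0]]
contact_force: [-0.4, -0.2, -0.5]
finger_gap: 0.446
```

Call:
{"api": "apply_moves", "payload": {"deltas": [[[0, 0, 0], [0, 0, 0], -1], [[0, 0, 0], [0, 0, 0], -1], [[0, 0, 0], [0, 0, 0], -1], [[0, 0, 0], [0, 0, 0], -1], [[0, 0, 0], [0, 0, 0], -1]]}}

```text
clock: 29.15
eef_pos: [0.6652, 0.0643, -0.0132]
tool_rot: [[1.0, 0.001, 0.0], [0.001, -1.0, -0.0], [0.0, 0.0, -1.0]]
contact_force: [0.7, -0.5, -0.7]
finger_gap: 0.217
```

Gap 0.217 ≈ 19–20 mm: the lamp is held. Carry it to the tray centre.

Call:
{"api": "apply_moves", "payload": {"deltas": [[[0, 0, -0.2], [0, 0, 0], -1], [[0, 0, -0.4], [0, 0, 0], -1], [[0, 0, -0.57], [0, 0, 0], -1], [[-0.1, 0.2, -0.57], [0, 0, 0], -1], [[-0.31, 0.8, -0.57], [0, 0, 0], -1], [[-0.31, 0.8, -0.57], [0, 0, 0], -1], [[-0.31, 0.8, -0.57], [0, 0, 0], -1], [[-0.31, 0.8, -0.57], [0, 0, 0], -1], [[-0.31, 0.8, -0.57], [0, 0, 0], -1]]}}

```text
clock: 30.05
eef_pos: [0.6033, -0.0961, 0.101]
tool_rot: [[1.0, -0.0, 0.0], [-0.0, -1.0, 0.0], [0.0, -0.0, -1.0]]
contact_force: [0.7, 0.3, 0.6]
finger_gap: 0.217
```

Call:
{"api": "apply_moves", "payload": {"deltas": [[[-0.31, 0.8, 0], [0, 0, 0], -1], [[-0.31, 0.8, 0], [0, 0, 0], -1], [[-0.31, 0.8, 0], [0, 0, 0], -1], [[-0.31, 0.8, 0], [0, 0, 0], -1], [[-0.31, 0.8, 0], [0, 0, 0], -1], [[-0.31, 0.8, 0.2], [0, 0, 0], -1], [[-0.31, 0.8, 0.35], [0, 0, 0], -1], [[-0.31, 0.8, 0.44], [0, 0, 0], -1], [[-0.31, 0.8, 0.44], [0, 0, 0], -1], [[-0.31, 0.8, 0.44], [0, 0, 0], -1]]}}

```text
clock: 31.05
eef_pos: [0.5427, -0.254, 0.0134]
tool_rot: [[1.0, 0.003, 0.001], [0.003, -1.0, 0.001], [0.001, -0.001, -1.0]]
contact_force: [-0.1, -0.1, 0.1]
finger_gap: 0.22
```

Call:
{"api": "apply_moves", "payload": {"deltas": [[[0, 0, 0.03], [0, 0, 0], -1], [[0, 0, 0.06], [0, 0, 0], -1], [[0, 0, 0.085], [0, 0, 0], -1], [[0, 0, 0.1], [0, 0, 0], -1], [[0, 0, 0.105], [0, 0, 0], -1], [[0, 0, 0.108], [0, 0, 0], -1], [[0, 0, 0.108], [0, 0, 0], -1], [[0, 0, 0.108], [0, 0, 0], 0], [[0, 0, 0.108], [0, 0, 0], 0], [[0, 0, 0.108], [0, 0, 0], 0], [[0, 0, 0.108], [0, 0, 0], 0]]}}

```text
clock: 32.15
eef_pos: [0.5415, -0.2559, -0.0088]
tool_rot: [[1.0, 0.001, 0.0], [0.001, -1.0, -0.0], [0.0, 0.0, -1.0]]
contact_force: [0.3, 1.4, 0.2]
finger_gap: 0.468
```

Call:
{"api": "apply_moves", "payload": {"deltas": [[[0, 0, -0.1], [0, 0, 0], 0], [[0, 0, -0.3], [0, 0, 0], 0], [[0, 0, -0.5], [0, 0, 0], 1], [[-0.1, -0.2, -0.6], [0, 0, 0], 1], [[-0.225, -0.81, -0.6], [0, 0, 0], 1], [[-0.225, -0.81, -0.6], [0, 0, 0], 1], [[-0.225, -0.81, -0.6], [0, 0, 0], 1], [[-0.225, -0.81, -0.6], [0, 0, 0], 1], [[-0.225, -0.81, -0.6], [0, 0, 0], 1]]}}

```text
clock: 33.05
eef_pos: [0.4965, -0.094, 0.1114]
tool_rot: [[1.0, 0.002, 0.0], [0.002, -1.0, -0.001], [0.0, 0.001, -1.0]]
contact_force: [1.0, -0.1, 0.3]
finger_gap: 0.982
```

Call:
{"api": "apply_moves", "payload": {"deltas": [[[-0.222, -0.815, 0], [0, 0, 0], 1], [[-0.222, -0.815, 0], [0, 0, 0], 1], [[-0.222, -0.815, 0], [0, 0, 0], 1], [[-0.222, -0.815, 0], [0, 0, 0], 1], [[-0.222, -0.815, 0], [0, 0, 0], 1], [[-0.222, -0.815, 0], [0, 0, 0], 1], [[-0.222, -0.815, 0], [0, 0, 0], 1]]}}

```text
clock: 33.75
eef_pos: [0.4525, 0.0672, 0.1111]
tool_rot: [[1.0, -0.002, -0.0], [-0.002, -1.0, -0.0], [-0.0, 0.0, -1.0]]
contact_force: [0.4, -0.4, 0.7]
finger_gap: 0.998
```

```bash
python3 - <<'E'
from h import *
s=snap('side','s12.png');t=snap('top','t12.png');print(manip.observe()['eef_pos'],manip.observe()['finger_gap'])
for n in('side','top'):
  print(n,fit2(n,'knob_center',(.594,-.272),.004),fit2(n,'lamp_center',(.541,-.2555),.004),fit2(n,'valve_center',(.4515,.069)))
c=np.hstack([cv2.resize(s[130:290,260:410],(375,400)),cv2.resize(t[180:320,320:460],(400,400))]); cv2.imwrite('pics/c12.png',c[:,:,::-1])
E
```

```text
[0.45226877 0.06759735 0.11111305] 1.0022068326874582
side (array([ 0.5927, -0.2776]), array([ 0.4, -0.6, -0.4,  0.6])) (array([ 0.543 , -0.2565]), array([-2. , -2.2,  2. ,  2. ])) (array([0.452 , 0.0742]), array([ 1.4, -3.6, -1.3,  3.4]))
top (array([ 0.5956, -0.2731]), array([ 0.2, -0.5, -0.2,  0.5])) (array([ 0.5446, -0.2584]), array([ 0.4,  1.5, -0.4, -1.5])) None
```

View pics/c12.png

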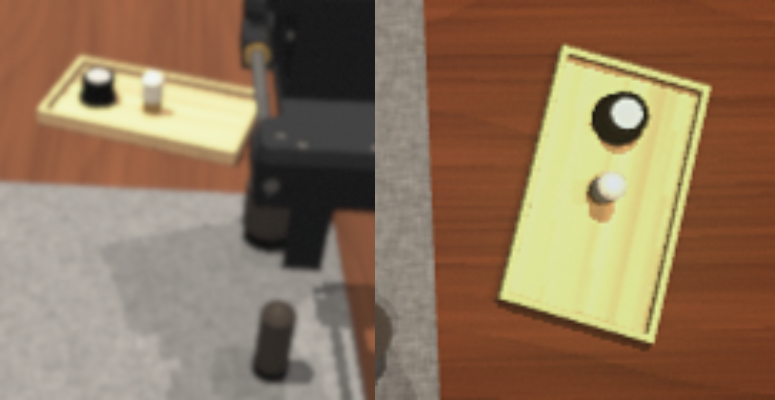

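Knob and lamp are upright in the long tray (top crop (620,118) and (608,188)). Last piece, the slim valve.

Call:
{"api": "apply_moves", "payload": {"deltas": [[[0, 0, 0.2], [0, 0, 0], 1], [[0, 0, 0.35], [0, 0, 0], 1], [[0, 0, 0.48], [0, 0, 0], 1], [[0, 0, 0.57], [0, 0, 0], 1], [[0, 0, 0.595], [0, 0, 0], 1], [[0, 0, 0.595], [0, 0, 0], -1], [[0, 0, 0.595], [0, 0, 0], -1], [[0, 0, 0.595], [0, 0, 0], -1], [[0, 0, 0.595], [0, 0, 0], -1], [[0, 0, 0.595], [0, 0, 0], -1], [[0, 0, 0.595], [0, 0, 0], -1], [[0, 0, 0.595], [0, 0, 0], -1]]}}

```text
clock: 35.35
eef_pos: [0.4519, 0.0691, -0.0076]
tool_rot: [[1.0, 0.001, 0.0], [0.001, -1.0, -0.0], [0.0, 0.0, -1.0]]
contact_force: [0.5, 0.3, -0.4]
finger_gap: 0.45
```

Call:
{"api": "apply_moves", "payload": {"deltas": [[[0, 0, 0], [0, 0, 0], -1], [[0, 0, 0], [0, 0, 0], -1], [[0, 0, 0], [0, 0, 0], -1], [[0, 0, 0], [0, 0, 0], -1], [[0, 0, 0], [0, 0, 0], -1]]}}

```text
clock: 35.85
eef_pos: [0.4518, 0.0691, -0.0078]
tool_rot: [[1.0, 0.001, 0.0], [0.001, -1.0, -0.0], [0.0, 0.0, -1.0]]
contact_force: [0.3, -0.5, 0.9]
finger_gap: 0.27
```

Gap 0.27 ≈ 24 mm: the valve is held. Carry it to (.4855,-.2385), passing high over the power valve.

Call:
{"api": "apply_moves", "payload": {"deltas": [[[0, 0, -0.2], [0, 0, 0], -1], [[0, 0, -0.4], [0, 0, 0], -1], [[0, 0, -0.6], [0, 0, 0], -1], [[0, 0, -0.65], [0, 0, 0], -1], [[0.085, 0.77, -0.65], [0, 0, 0], -1], [[0.085, 0.77, -0.65], [0, 0, 0], -1], [[0.085, 0.77, -0.65], [0, 0, 0], -1], [[0.085, 0.77, -0.65], [0, 0, 0], -1], [[0.085, 0.77, -0.65], [0, 0, 0], -1]]}}

```text
clock: 36.75
eef_pos: [0.4685, -0.0861, 0.1216]
tool_rot: [[1.0, -0.002, -0.001], [-0.002, -1.0, 0.0], [-0.001, -0.0, -1.0]]
contact_force: [-0.4, 0.8, -1.2]
finger_gap: 0.266
```

Call:
{"api": "apply_moves", "payload": {"deltas": [[[0.083, 0.768, 0], [0, 0, 0], -1], [[0.083, 0.768, 0], [0, 0, 0], -1], [[0.083, 0.768, 0], [0, 0, 0], -1], [[0.083, 0.768, 0], [0, 0, 0], -1], [[0.083, 0.768, 0], [0, 0, 0], -1], [[0.083, 0.768, 0.2], [0, 0, 0], -1], [[0.083, 0.768, 0.4], [0, 0, 0], -1], [[0.083, 0.768, 0.52], [0, 0, 0], -1], [[0.083, 0.768, 0.52], [0, 0, 0], -1], [[0.083, 0.768, 0.52], [0, 0, 0], -1]]}}

```text
clock: 37.75
eef_pos: [0.4865, -0.2365, 0.019]
tool_rot: [[1.0, 0.004, 0.0], [0.004, -1.0, 0.001], [0.0, -0.001, -1.0]]
contact_force: [0.7, 0.2, 0.6]
finger_gap: 0.269
```

Call:
{"api": "apply_moves", "payload": {"deltas": [[[0, 0, 0.03], [0, 0, 0], -1], [[0, 0, 0.06], [0, 0, 0], -1], [[0, 0, 0.085], [0, 0, 0], -1], [[0, 0, 0.1], [0, 0, 0], -1], [[0, 0, 0.105], [0, 0, 0], -1], [[0, 0, 0.108], [0, 0, 0], -1], [[0, 0, 0.108], [0, 0, 0], -1], [[0, 0, 0.108], [0, 0, 0], 0], [[0, 0, 0.108], [0, 0, 0], 0], [[0, 0, 0.108], [0, 0, 0], 0], [[0, 0, 0.108], [0, 0, 0], 0]]}}

```text
clock: 38.85
eef_pos: [0.4857, -0.2385, -0.0034]
tool_rot: [[1.0, 0.001, 0.0], [0.001, -1.0, -0.0], [0.0, 0.0, -1.0]]
contact_force: [0.8, 0.4, 0.5]
finger_gap: 0.482
```

Call:
{"api": "apply_moves", "payload": {"deltas": [[[0, 0, -0.1], [0, 0, 0], 0], [[0, 0, -0.3], [0, 0, 0], 0], [[0, 0, -0.5], [0, 0, 0], 0], [[0, 0, -0.7], [0, 0, 0], 0], [[-0.1, 0.3, -0.9], [0, 0, 0], 0], [[-0.4, 0.9, -0.9], [0, 0, 0], 0], [[-0.4, 0.9, -0.9], [0, 0, 0], 0], [[-0.4, 0.9, -0.9], [0, 0, 0], 0], [[-0.4, 0.9, -0.9], [0, 0, 0], 0], [[-0.4, 0.9, -0.9], [0, 0, 0], 0]]}}

```text
clock: 39.85
eef_pos: [0.4046, -0.4201, 0.1764]
tool_rot: [[1.0, -0.003, -0.0], [-0.003, -1.0, -0.0], [-0.0, 0.0, -1.0]]
contact_force: [0.7, 0.4, 0.3]
finger_gap: 0.495
```

```bash
python3 - <<'E'
from h import *
s=snap('side','s13.png');t=snap('top','t13.png');print(manip.observe()['eef_pos'],manip.observe()['contact_force'])
for n in('side','top'):
  print(n,fit2(n,'valve_center',(.4855,-.2385),.004),fit2(n,'power_valve_center',(.446,-.077)))
cv2.imwrite('pics/c13.png',np.hstack([cv2.resize(s[130:420,140:430],(400,400)),cv2.resize(t[100:330,90:450],(400,400))])[:,:,::-1])
E
```

```text
[ 0.40666277 -0.41721593  0.17641456] [ 0.56109933  1.01481768 -0.42287473]
side (array([ 0.4883, -0.2349]), array([ 1.1, -3.1, -1.1,  2.9])) (array([ 0.4471, -0.0693]), array([-1.4, -1.9,  1.3,  1.6]))
top (array([ 0.4839, -0.2417]), array([ 1.1,  0.5, -1.1, -0.6])) (array([ 0.4452, -0.0802]), array([-0.5, -2.1,  0.5,  2. ]))
```

View pics/c13.png

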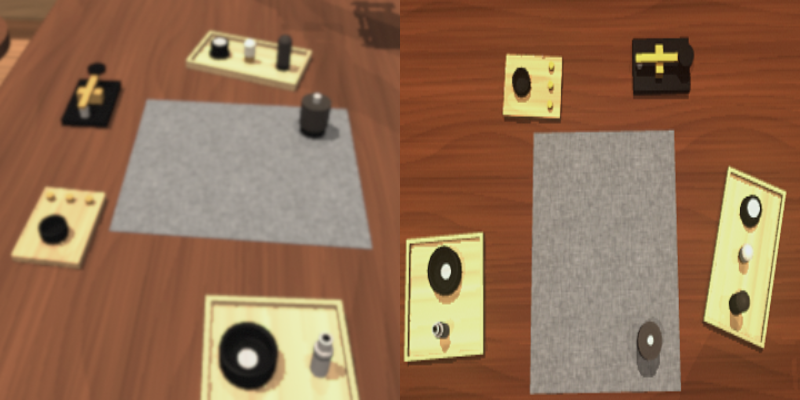

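All five pieces stand upright in their trays, and the power valve, test board and morse key are where they were. The arm is clear of everything.

```bash
python3 -c "
from cell import manip
print(manip.job_done())"
```

```text
the job is handed in; nothing more can be done
None
```

Both kits are made up and the job is handed in, at about 40 s on the robot's clock. I placed the cup, plug, knob and lamp first and the slim valve last. Every piece, glass included, was lowered to about 1 mm or less above its tray floor and then released.

**Last pictures:** both views show all five pieces upright in the right trays, clear of the walls and of each other. The power valve, test board and morse key look unmoved, and the arm was well clear.

**Checks that failed or disagreed:**
- **Height reading:** the reported tool height did not match the real fingertips, which were about 23 mm or more higher. My first grip on the cup closed just above it without touching. I confirmed the offset from the side picture and a slow descent with no contact, then allowed for it from then on.
- **Network results:** the position fits differed by a few mm between the two cameras, and up to about 1 cm for the knob and the power valve. The detectors also gave some misses and false hits when the arm blocked the view, so I checked those against the pictures and the gripper's width readings.

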